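Move a keyed drive shaft from its bayonet holder into the drive hub and hold it home

TASK

Unlock the keyed shaft from its bayonet holder by turning its finger grip clockwise (seen from above) until its key meets the slot in the holder's collar, and lift it straight out. Push it down into the hub of the bench drive, turning it until its key slips into the keyway, and keep pushing against the spring inside until its flange is fully home on the hub. Finish while still gripping the shaft by its finger grip and pressing it home, as if a colleague were about to tighten the clamp screw; do not let go, and leave the bottle, dish and timer where they are.

Things in the scene. Friction and masses are not known exactly. Their poses are not given: they have to be found in the camera images.
- shaft_grip (a point): Centre of the loose keyed shaft's finger grip: an upright grey bar, 44 long (own x) x 16 thick (own y, pinch here) x 38 mm high, with a pointed nose at its -x end, 30 mm from the axis. Own z: up the shaft's axis. Below it a flange 48 mm across (top 19, underside 25 mm below this point). Parked in the holder, this point is 81 mm above the worktop. Mass about 0.2 kg.
- shaft_key (a point): Centre of the key on the shaft, at the shaft's -x side, straight under the nose: 8 mm wide, out to 17 mm from the axis, 43 to 59 mm below the grip's centre. The steel shaft is 20 mm in diameter and ends 73 mm below the grip's centre: a plain round pilot 14 mm long under the key, its last 6 mm tapering to 12 mm. Same axes as the grip.
- holder_top (a point): Centre of the top face of the fixed white bayonet holder's collar, 54 mm above the worktop; collar 56 mm across, bore 22 mm, on an 84 mm square base. z up. The shaft is parked turned 50 to 80 degrees counter-clockwise (its yaw minus the holder's). Turn it clockwise until its yaw equals the holder's (a stop lies some 4 degrees beyond), then lift straight up; the tip is clear after 46 mm.
- holder_slot (a point): Top of the slot in the holder's collar, 20 mm from the bore's axis on the holder's -x side, 54 mm above the worktop: 11 mm wide, open through the wall and the top. Under a 14 mm thick lip it turns into a side channel (counter-clockwise from above) in which the parked key is caught, 2 mm under the lip.
- hub_mouth (a point): Centre of the flat top of the drive's hub, 80 mm above the worktop: an aluminium ring 52 mm across on a fixed white housing 104 x 92 x 30 mm, clamp-screw lug at its back (+x). z up. Bore 22 mm. Fully home, the flange's underside lies on this face and the grip's centre is 25 mm above this point.
- hub_keyway (a point): Top of the hub's only keyway, 15 mm from the bore's axis on the hub's -x side, 80 mm above the worktop; 11 mm wide, cut to 18.5 mm from the axis, over the whole depth. The key enters when the shaft's yaw equals the hub's within about 8 degrees; otherwise it rests on the hub's face with only the 14 mm pilot in the bore.
- seat (a joint): Spring-loaded steel seat in the bottom of the hub's bore; 0 = up (its top 36 mm below the hub's face), grows as it is pressed down, 0.012 m when the flange is on the hub's face. It pushes the shaft back up with 4 N at 0 and 10 N at 0.012 m, so a released shaft rises by 12 mm.
- bottle_mid (a point): Bystander: middle of a small reagent bottle with screw cap, 40 mm across, 87 mm high, standing loose between the holder and the drive. Not to be disturbed.
- dish_mid (a point): Bystander: middle of a round dish with lid, 62 mm across, 14 mm high, lying loose on the worktop between the holder and the drive. Not to be disturbed.
- timer_mid (a point): Bystander: middle of a flat square bench timer, 62 x 62 x 18 mm, lying loose behind the work. Not to be disturbed.

How it is judged:
By the outcome, as a careful person would: the job done as asked, in the order asked, and still so for the second after the job is handed in, while the arm keeps its last pose, push and grip.
It also fails if it takes over 48 s, if anything falls off the work surface, if the arm or the gripper's body presses on something with over 40 N, if the wrist force passes 120 N, or if a joint passes its speed limit or range.

ROBOT

A 6-joint arm with a two-finger parallel gripper is mounted at the origin on a cart in front of the work surface, level with it; the furniture and walls round the work are solid. World frame = base frame: x ahead of the robot, y to its left, z up, the work surface at z = 0. Lengths are in mm, angles in rad, forces in N, time in s.
With the tool pointing down it reaches from about 300 to 950 mm from the base axis. Payload 3.1 kg.
Tool frame: the origin (TCP) lies between the finger pads; the fingertips stand 25 mm ahead of it and the grasp point (between the pads) lies 6 mm ahead of it (tip_extent is the distance from the TCP to the fingertips, in mm); z points along the fingers, y is the direction in which the jaws open and shut (so a half turn about z gives the same grasp; the last joint's range is limited). The gripper opens to 85 mm and grips with 20 to 120 N. Pads are 22 mm wide; open, the fingers measure 114 mm over their backs; the gripper's body (76 mm by 85 mm) begins 54 mm behind the grasp point. The pads swing forward as they close: fully open they stand 13 mm farther back than shut.
Start: joints at [1.198, 0.308, 1.634, -0, 1.2, -0.07], TCP at [186.397, 596.564, 256.272] pointing down, gripper open.
Joint ranges: [-3.06, 3.06], [-0.79, 1.96], [0.05, 2.63], [-1.19, 4.34], [0.05, 2.64], [-2.94, 2.94]. Speed limits (rad/s): [2.79, 2.79, 3.14, 3.14, 3.14, 3.14].

INTERFACE

Orientations are given as a unit quaternion [w, x, y, z].
In Python, from rig import * gives the robot as it stands.
- The arm moves only by the shell command python3 -m creep 'ROWS'. ROWS is JSON, a list of rows, each an object of numbers: "fingers": the opening, from 0 (shut) to 1 (fully open); "tx", "ty", "tz": the shift along the world's x, y, z each as a share of 0.4 m, from -1 to 1; "rx", "ry", "rz": the turn, a rotation vector about the world's x, y, z each as a share of pi rad, from -1 to 1. In form: [{"fingers": .., "tx": .., "ty": .., "tz": .., "rx": .., "ry": .., "rz": ..}, ...]. A call has 1 to 5 rows; each row is the pose to reach, as a shift and turn from the pose commanded when the call began, turning the shorter way round; what a row does not reach only later rows make up. A row lasts 1/10 s, in which the tool goes at most 50 mm and 8.59 degrees, less where a joint would pass 70% of its speed; a pose out of reach is approached as far as the arm can. A call with a number of a shift or a turn outside -1 to 1 is refused whole. A call with a gripper value outside its range is refused whole. The fingers move at their own pace and stop on an object; the grip force is fixed at half the most. Time passes only in rows, so rows that repeat a pose let the fingers close. It gives the time, the measured TCP pose, the force and the opening at its end, in the units of the state.
- get_obs(): the state, without advancing time (a new reading comes with each control period).
- read_camera(name): name is "scene" or "top"; returns a dict with "frame" (420x560x3 uint8, red, green, blue), "fov_y" (degrees; the focal length in pixels is half the picture's height over the tangent of half this angle, whatever the lens; pixels are square), "cx", "cy" (the principal point, pixels), "R" (3x3) and "t" (3): a world point X has camera coordinates R X + t. Camera axes: x right, y down, z forward; pixel columns grow to the right and rows downward; lengths in mm; the calibration is good to about 2 mm. A picture is of the moment at which its call begins. There is no depth.
- job_done(): hands the job in, once; it reports no verdict.
The state is a dict: "t": time; "q": joint angles; "joint_velocities": joint speeds; "effort": joint torques, N m; "ee_pos": TCP position; "ee_rot": TCP orientation; "ft_force": force on the tool from outside, world axes, zero at the start; "wrist_torque": the same for the moment, N m; "finger_gap": finger opening in mm.
Only numpy, scipy, OpenCV 4.12 (cv2) and the standard library are available. Lean on these libraries where they do the work, as an engineer would, in place of code of your own. Each camera call takes 0.05 s, during which the arm holds its last target.

## Working session

There is one attempt and no reset: what is moved stays moved. The work goes in short steps, Python scripts to look and compute and a shell command to move; the robot and the scene stay as the last step left them, time stands still between calls to the robot, and variables do not carry over. Pictures are saved under pics/ and viewed, and the job is handed in when it is done.

```bash
ls; mkdir -p pics
python3 - <<'E'
from rig import *
import cv2
o=get_obs();print({k:(v if not hasattr(v,'round') else v.round(3)) for k,v in o.items()} if isinstance(o,dict) else o)
for n in("scene","top"):
    c=read_camera(n);cv2.imwrite(f"pics/{n}0.png",c["frame"][:,:,::-1])
    print(n,c["fov_y"],c["cx"],c["cy"],c["R"],c["t"])
E
```

```text
pics
{'t': 0.0, 'q': array([ 1.198,  0.309,  1.635, -0.   ,  1.2  , -0.07 ]), 'joint_velocities': array([-0.001, -0.002,  0.001, -0.   ,  0.003,  0.   ]), 'effort': array([ 1.0000e-03, -4.1523e+01, -2.7667e+01,  0.0000e+00,  1.0000e-02,
       -0.0000e+00]), 'ee_pos': array([186.127, 595.846, 255.049]), 'ee_rot': array([-0.   ,  0.151,  0.989, -0.001]), 'ft_force': array([-0.491,  0.805,  0.564]), 'wrist_torque': array([0.036, 0.022, 0.01 ]), 'finger_gap': 85.39391743121263}
scene 53.65152937377905 272.588607704607 204.72514146342235 [[ 0.48039959 -0.87696595 -0.01212262]
 [-0.51337988 -0.26996773 -0.81459101]
 [ 0.71109587  0.3975527  -0.57990906]] [-301.59004335  370.56258402  469.93284957]
top 45.899195432533226 282.8479414063872 212.25502528727634 [[-0.02948287 -0.99956326 -0.00201001]
 [-0.99094761  0.02949211 -0.13096968]
 [ 0.13097176 -0.00186954 -0.99138434]] [  16.81287145  570.92117617 1053.46194879]
```

View pics/scene0.png

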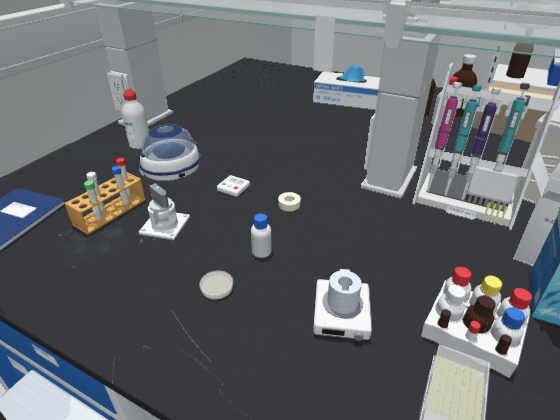

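View pics/top0.png

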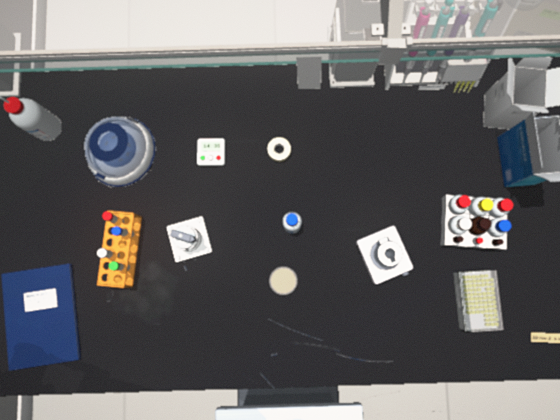

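Run:
```python
import cv2,numpy as np
a=cv2.imread("pics/top0.png");b=cv2.imread("pics/scene0.png")
r=lambda im,x,y,w,h:cv2.resize(im[y:y+h,x:x+w],(400,int(400*h/w)),interpolation=cv2.INTER_CUBIC)
top=np.hstack([r(a,158,208,60,44),r(a,350,220,72,53)[:293]]) if 0 else np.hstack([r(a,155,205,68,68),r(a,350,220,68,68)])
cv2.imwrite("pics/cropt.png",top)
cv2.imwrite("pics/crops.png",np.hstack([r(b,130,175,68,68),r(b,308,265,76,76)]))
```

```text
(no output)
```

View pics/cropt.png

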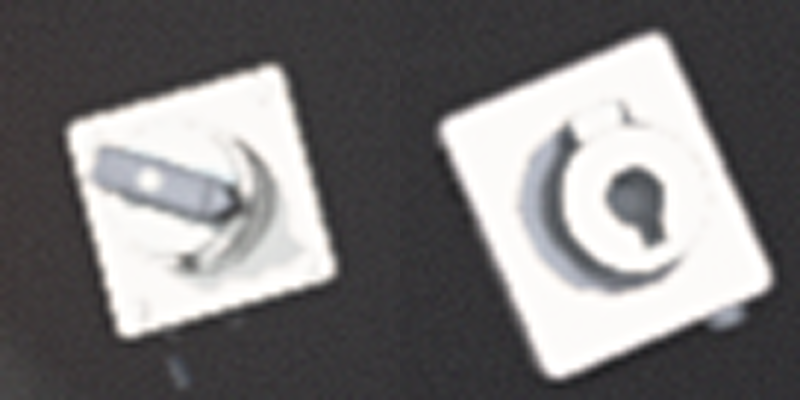

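View pics/crops.png

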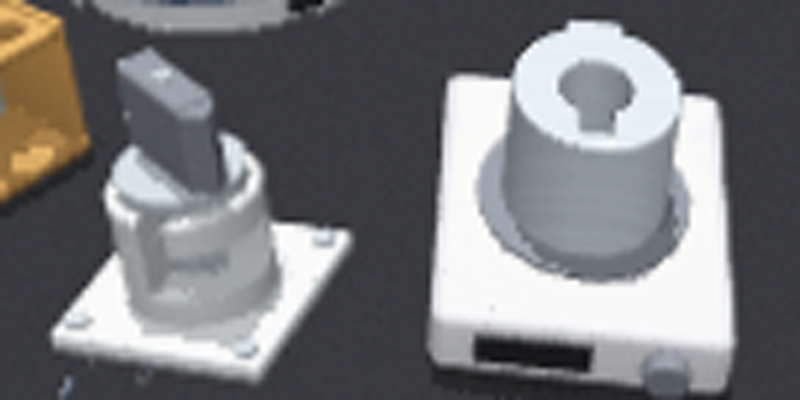

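```bash
cat > h.py <<'E'
from rig import *
import cv2,numpy as np
def f(c): return c["frame"].shape[0]/2/np.tan(np.radians(c["fov_y"]/2))
def plane(c,uv,z):
    uv=np.atleast_2d(uv).astype(float);F=f(c)
    d=np.c_[(uv[:,0]-c["cx"])/F,(uv[:,1]-c["cy"])/F,np.ones(len(uv))]@np.array(c["R"])
    o=-np.array(c["R"]).T@np.array(c["t"])
    s=(z-o[2])/d[:,2]
    return o+s[:,None]*d
def proj(c,X):
    X=np.atleast_2d(X);p=X@np.array(c["R"]).T+np.array(c["t"]);F=f(c)
    return np.c_[c["cx"]+F*p[:,0]/p[:,2],c["cy"]+F*p[:,1]/p[:,2]]
def blobs(m):
    n,l,s,c=cv2.connectedComponentsWithStats(m.astype(np.uint8));return [(i,s[i],c[i]) for i in range(1,n)],l
E
python3 - <<'E'
from h import *
c=read_camera("top");im=c["frame"].astype(int)
g=im.min(2)
for nm,(x,y,w,h),z in(("holder",(155,205,68,68),8),("hub",(350,220,68,68),30)):
    m=np.zeros(g.shape,np.uint8);m[y:y+h,x:x+w]=(g[y:y+h,x:x+w]>130)
    ct=max(cv2.findContours(m,0,1)[0],key=cv2.contourArea)
    hull=cv2.convexHull(ct)[:,0]
    P=plane(c,hull,z)[:,:2].astype(np.float32)
    r=cv2.minAreaRect(P);print(nm,r)
# grip: grey-blue px
sub=im[225:250,163:205]
for row in sub[::1]: print(' '.join('%3d'%v for v in row[:,0]))
# dark key hole in hub
print()
for row in im[236:272,370:405]: print(' '.join('%3d'%v for v in row[:,0]))
E
```

```text
holder ((521.795654296875, 212.99571228027344), (86.30205535888672, 86.05736541748047), 14.585851669311523)
hub ((470.7742004394531, -220.65621948242188), (109.80166625976562, 93.7692642211914), 20.71976089477539)
 62  60  58  71 121 173 199 221 249 255 255 255 255 255 253 252 251 250 249 248 250 250 249 247 246 247 250 250 251 251 252 252 252 252 252 252 252 252 252 253 255 234
 64  59  60 118 204 252 255 255 253 254 255 253 253 252 252 251 249 250 248 248 249 250 250 247 244 247 249 249 248 249 251 252 252 252 252 252 251 252 252 253 255 247
 62  56  73 152 246 255 255 251 247 250 252 253 252 251 250 250 250 250 251 250 251 251 251 251 250 250 249 248 245 244 247 248 250 252 253 253 252 252 252 252 255 255
 60  59  61 144 249 255 252 251 247 246 251 253 253 250 250 251 252 251 251 251 251 251 251 252 251 252 251 246 239 240 244 232 222 240 253 254 252 252 252 252 254 255
 61  57  58 130 243 255 251 250 239 223 226 237 241 242 247 252 252 252 252 251 252 252 252 251 251 252 252 250 244 239 238 227 196 195 235 253 254 253 252 252 253 255
 62  59  56 114 225 254 251 247 218 174 171 17
[... 7654 characters left out ...]

254 253 253 253 254 254 246 221 192 181 174 159 142 127 118 113 109 108 106 103 106 114 129 144 188 235 253 254 253 252 252 252 252 252 252
255 253 252 252 253 254 254 248 233 209 184 180 175 161 145 129 120 120 122 131 139 172 207 226 240 253 254 253 252 252 252 252 252 252 252
255 254 253 252 252 253 254 254 254 245 229 229 229 218 199 172 162 170 193 213 225 241 255 255 255 254 253 253 252 253 252 252 252 253 253
255 255 253 252 252 252 253 253 254 254 254 255 255 251 243 235 236 241 252 255 255 255 255 254 253 253 252 252 252 252 252 253 253 254 254
249 255 254 253 252 252 252 252 253 253 253 253 254 254 254 255 255 255 255 254 254 253 253 252 253 252 252 252 253 253 253 254 255 255 251
```

```bash
cat > m.py <<'E'
from h import *
from scipy.optimize import least_squares
def circfit(P,r,x0):
    def fun(p): return np.hypot(P[:,0]-p[0],P[:,1]-p[1])-r
    s=least_squares(fun,x0,loss="soft_l1",f_scale=0.7);return s.x,np.sqrt(np.mean(fun(s.x)**2))
def radial(img,c,z,ctr,rlo,rhi,thr,angs,rising=True):
    out=[];rs=np.arange(rlo,rhi,0.25)
    for a in np.radians(angs):
        P=np.c_[ctr[0]+rs*np.cos(a),ctr[1]+rs*np.sin(a),np.full(len(rs),z)]
        uv=proj(c,P).astype(np.float32)
        v=cv2.remap(img.astype(np.float32),uv[:,0].reshape(1,-1),uv[:,1].reshape(1,-1),cv2.INTER_LINEAR)[0]
        k=np.where((v[:-1]<thr)&(v[1:]>=thr))[0] if rising else np.where((v[:-1]>=thr)&(v[1:]<thr))[0]
        if len(k): out.append(P[k[0],:2])
    return np.array(out)
E
python3 - <<'E'
from m import *
c=read_camera("top");s=read_camera("scene")
g=c["frame"][:,:,0]; gs=s["frame"][:,:,0]
p0=plane(c,[(389.5,253)],80)[0,:2];print("bore guess",p0)
# bore: inside dark -> ring bright; keyway is along ~ 204deg, skip +-45
a=[x for x in range(0,360,6) if abs((x-204+180)%360-180)>40]
P=radial(g,c,80,p0,4,18,175,a);print("bore top",circfit(P,11,p0))
a=[x for x in range(60,240,5)]
P=radial(g,c,80,p0,18,32,190,a,False);print("ring top",len(P),circfit(P,26,p0),np.round(np.hypot(*(P-p0).T),1))
P=radial(gs,s,80,p0,4,18,205,[x for x in range(0,360,6) if abs((x-204+180)%360-180)>40]);print("bore scene",circfit(P,11,p0),np.round(np.hypot(*(P-p0).T),1))
# housing edges via hull minus knob: use points per side
def sides(c,box,z,n=4):
    g=c["frame"].min(2);x,y,w,h=box
    m=np.zeros(g.shape,np.uint8);m[y:y+h,x:x+w]=g[y:y+h,x:x+w]>150
    m=cv2.morphologyEx(m,cv2.MORPH_OPEN,np.ones((7,7),np.uint8))
    ct=max(cv2.findContours(m,0,1)[0],key=cv2.contourArea)[:,0]
    P=plane(c,ct,z)[:,:2];r=cv2.minAreaRect(P.astype(np.float32));b=cv2.boxPoints(r);print(r)
    L=[]
    for i in range(4):
        A,B=b[i],b[(i+1)%4];d=(B-A)/np.linalg.norm(B-A);nrm=np.array([-d[1],d[0]])
        q=(P-A)@d;e=(P-A)@nrm;k=(q>14)&(q<np.linalg.norm(B-A)-14)&(abs(e)<7)
        l=cv2.fitLine(P[k].astype(np.float32),cv2.DIST_HUBER,0,.01,.01).ravel();L.append(l)
        print("side",k.sum(),np.degrees(np.arctan2(l[1],l[0]))%180)
    cs=[]
    for i in range(4):
        l,m2=L[i],L[(i+1)%4]
        t=np.linalg.solve(np.c_[l[:2],-m2[:2]],m2[2:]-l[2:]);cs.append(l[2:]+t[0]*l[:2])
    cs=np.array(cs);print("centre",cs.mean(0),"lens",np.linalg.norm(cs-np.roll(cs,1,0),axis=1))
sides(c,(350,220,68,68),30);sides(c,(155,205,68,68),8)
# grip top face in top view
f=c["frame"].astype(int)
print(p0)
E
```

```text
bore guess [ 473.07170805 -220.29537713]
bore top (array([ 472.45298775, -220.85893866]), np.float64(0.8567837646805461))
ring top 30 (array([ 472.94396882, -220.73128463]), np.float64(0.22964882133876996)) [25.7 25.8 26.  25.5 25.2 25.2 25.2 25.2 25.7 25.7 25.5 25.8 25.7 25.7
 25.5 25.5 25.8 26.  26.  26.  26.  26.3 26.3 26.3 26.2 26.3 26.5 26.
 25.8 26. ]
bore scene (array([ 471.35902148, -220.0789359 ]), np.float64(0.8936429101727121)) [ 9.2  9.3  9.2  9.2  9.5  9.8  9.8 10.  10.8 10.8 10.3 10.3 10.8 10.7
 11.  11.5 11.7 12.  12.5 12.7 13.  13.3 13.7 14.2 13.8 14.2 14.2 14.5
 13.  12.8 12.2 12.  12.  11.7 11.5 11.2 10.5 10.3 10.3 10.   9.7 10.
 10.   9.8  9.2  9.5  9.5]
((471.4997253417969, -220.60055541992188), (107.31987762451172, 92.87337493896484), 20.791261672973633)
side 28 109.675735
side 33 21.123907
side 27 110.73095
side 34 20.81046
centre [ 472.7978 -220.0372] lens [ 91.069084 103.625595  90.48441  101.946144]
((521.9949951171875, 212.87538146972656), (85.53913879394531, 85.39408111572266), 14.516534805297852)
side 24 104.76402
side 25 14.824727
side 25 104.464455
side 26 13.596376
centre [522.0612  212.71881] lens [83.63104  83.317955 81.83698  83.76316 ]
[ 473.07170805 -220.29537713]
```

Run:
```python
from m import *
c=read_camera("top");g=c["frame"][:,:,0].astype(float)
pts=[]
for i in range(10,29):
    col=g[:,163+i]
    for r in range(227,240):
        if col[r]>=215>col[r+1]:
            pts.append((163+i,r+(col[r]-215)/(col[r]-col[r+1])));break
P=plane(c,pts,100)[:,:2]
l=cv2.fitLine(P.astype(np.float32),cv2.DIST_HUBER,0,.01,.01).ravel();print(l)
a=np.degrees(np.arctan2(l[1],l[0]))%180;print("yaw",a)
n=np.array([-np.sin(np.radians(a)),np.cos(np.radians(a))])
for C in ([522,212.8],): print("dist of edge from axis",(np.array(C)-l[2:])@n)
# white dot at grip top centre
y,x=np.mgrid[231:239,176:186];w=np.clip(g[231:239,176:186]-195,0,None)
print("dot",plane(c,[((x*w).sum()/w.sum(),(y*w).sum()/w.sum())],100))
# rel. obstacles
print("bottle cap",plane(c,[(292,219)],87),"dish",plane(c,[(283,281)],14),"timer",plane(c,[(210,152)],18))
s=read_camera("scene");print("dot in scene (pred)",proj(s,[[522,212.8,100]]),proj(c,[[522,212.8,100]]))
```

```text
[3.0795026e-01 9.5140249e-01 5.3029083e+02 2.1288866e+02]
yaw 72.06425
dist of edge from axis 7.860616332274734
dot [[524.39287078 210.67169778 100.        ]]
bottle cap [[549.81648387 -18.75871006  87.        ]] dish [[421.2711699    4.03055329  14.        ]] timer [[717.01612115 161.57718336  18.        ]]
dot in scene (pred) [[158.37849117 187.3389625 ]] [[180.25081541 234.97131165]]
```

```bash
python3 -m creep '[{"fingers":1,"tx":0.84,"ty":-0.96,"tz":0,"rz":-0.503},{"fingers":1,"tx":0.84,"ty":-0.96,"tz":0,"rz":-0.503},{"fingers":1,"tx":0.84,"ty":-0.96,"tz":0,"rz":-0.503},{"fingers":1,"tx":0.84,"ty":-0.96,"tz":0,"rz":-0.503},{"fingers":1,"tx":0.84,"ty":-0.96,"tz":0,"rz":-0.503}]'
cat > st.py <<'E'
from rig import *
import numpy as np
o=get_obs();q=o["ee_rot"];a=2*np.degrees(np.arctan2(q[2],q[1]))
print("t",o["t"],"pos",np.round(o["ee_pos"],1),"jaw",round((a-90+180)%360-180,2),"F",np.round(o["ft_force"],1),"T",np.round(o["wrist_torque"],2),"gap",round(o["finger_gap"],1),"q",np.round(o["q"],2),"tilt",np.round(q,4))
E
python3 st.py
```

```text
t 0.35 pos [186.3 596.4 256. ] jaw 72.65 F [-0.3  0.1 -0.6] T [0.05 0.01 0.03] gap 85.4 q [ 1.2   0.31  1.63  0.    1.2  -0.07] tilt [-1.000e-04  1.508e-01  9.886e-01 -3.000e-04]validation failed for argument at $[0]...
```

```bash
python3 -m creep '[{"fingers":1,"tx":0.84,"ty":-0.96,"tz":0,"rx":0,"ry":0,"rz":-0.503},{"fingers":1,"tx":0.84,"ty":-0.96,"tz":0,"rx":0,"ry":0,"rz":-0.503},{"fingers":1,"tx":0.84,"ty":-0.96,"tz":0,"rx":0,"ry":0,"rz":-0.503},{"fingers":1,"tx":0.84,"ty":-0.96,"tz":0,"rx":0,"ry":0,"rz":-0.503},{"fingers":1,"tx":0.84,"ty":-0.96,"tz":0,"rx":0,"ry":0,"rz":-0.503}]'; python3 st.py
```

```text
t: 0.85
ee_pos: [352.0, 406.9, 256.5]
ee_rot: [0.0, 0.505, 0.863, 0.0]
ft_force: [0.2, 0.1, 0.5]
finger_gap: 85.4
t 0.85 pos [352.  406.9 256.5] jaw 29.36 F [0.2 0.1 0.5] T [0.01 0.02 0.  ] gap 85.4 q [ 0.78  0.14  1.84 -0.    1.16  0.26] tilt [1.000e-04 5.048e-01 8.632e-01 3.000e-04]
```

```bash
python3 -m creep '[{"fingers":1,"tx":0.426,"ty":-0.487,"tz":0,"rx":0,"ry":0,"rz":-0.263},{"fingers":1,"tx":0.426,"ty":-0.487,"tz":0,"rx":0,"ry":0,"rz":-0.263},{"fingers":1,"tx":0.426,"ty":-0.487,"tz":0,"rx":0,"ry":0,"rz":-0.263},{"fingers":1,"tx":0.426,"ty":-0.487,"tz":0,"rx":0,"ry":0,"rz":-0.263},{"fingers":1,"tx":0.426,"ty":-0.487,"tz":0,"rx":0,"ry":0,"rz":-0.263}]'>/dev/null; python3 st.py
```

```text
t 1.35 pos [516.8 218.6 256.6] jaw -13.65 F [ 0.4 -0.4  0.4] T [-0.   -0.03  0.02] gap 85.3 q [0.32 0.19 1.79 0.   1.17 0.56] tilt [1.000e-04 7.862e-01 6.180e-01 4.000e-04]
```

```bash
python3 -m creep '[{"fingers":1,"tx":0.014,"ty":-0.016,"tz":0,"rx":0,"ry":0,"rz":-0.0236},{"fingers":1,"tx":0.014,"ty":-0.016,"tz":-0.1,"rx":0,"ry":0,"rz":-0.0236},{"fingers":1,"tx":0.014,"ty":-0.016,"tz":-0.2,"rx":0,"ry":0,"rz":-0.0236},{"fingers":1,"tx":0.014,"ty":-0.016,"tz":-0.29,"rx":0,"ry":0,"rz":-0.0236},{"fingers":1,"tx":0.014,"ty":-0.016,"tz":-0.29,"rx":0,"ry":0,"rz":-0.0236}]'>/dev/null; python3 st.py
python3 - <<'E'
from h import *
for n,b in(("top",(135,185,110,110)),("scene",(100,140,120,110))):
    c=read_camera(n);x,y,w,h=b
    cv2.imwrite(f"pics/{n}1.png",cv2.resize(c["frame"][y:y+h,x:x+w,::-1],(w*5,h*5),interpolation=cv2.INTER_CUBIC))
E
```

```text
t 1.85 pos [516.5 212.1 134.7] jaw -17.56 F [-1.3 -0.7 -0. ] T [-0.01  0.05  0.03] gap 85.4 q [ 0.31  0.34  1.87 -0.    0.95  0.62] tilt [-0.002   0.8067  0.5909 -0.0059]
```

View pics/scene1.png

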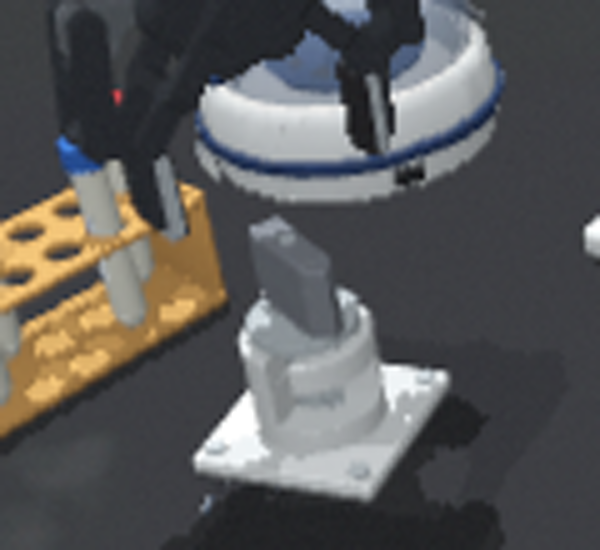

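View pics/top1.png

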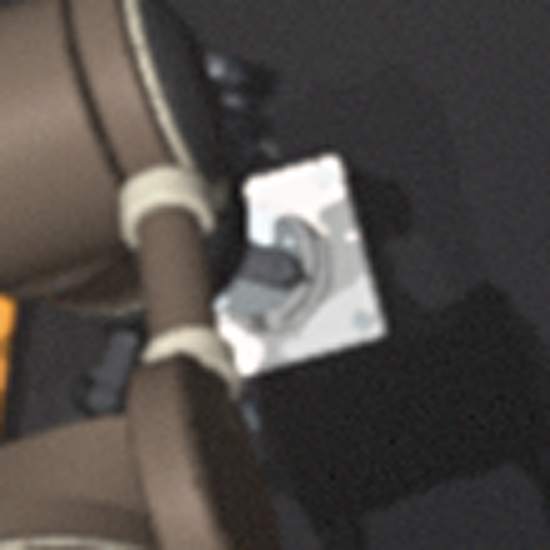

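```bash
python3 st.py; python3 -m creep '[{"fingers":1,"tx":0,"ty":0,"tz":0,"rx":0,"ry":0,"rz":0},{"fingers":1,"tx":0,"ty":0,"tz":0,"rx":0,"ry":0,"rz":0}]'>/dev/null; python3 st.py
```

```text
t 1.95 pos [521.  213.8 140.2] jaw -17.54 F [-0.  -0.2 -0.2] T [ 0.01 -0.04  0.01] gap 85.4 q [ 0.31  0.33  1.87 -0.    0.95  0.62] tilt [-2.000e-04  8.067e-01  5.910e-01 -7.000e-04]
t 2.15 pos [523.2 214.6 143. ] jaw -17.53 F [ 0.1 -0.5 -0.4] T [-0.06 -0.02 -0.02] gap 85.2 q [ 0.31  0.33  1.86 -0.    0.95  0.62] tilt [8.000e-04 8.066e-01 5.911e-01 2.400e-03]
```

```bash
python3 -m creep '[{"fingers":1,"tx":0,"ty":0,"tz":0,"rx":0,"ry":0,"rz":0},{"fingers":1,"tx":0,"ty":0,"tz":0,"rx":0,"ry":0,"rz":0},{"fingers":1,"tx":0,"ty":0,"tz":0,"rx":0,"ry":0,"rz":0}]'>/dev/null; python3 st.py
```

```text
t 2.45 pos [521.5 214.  141. ] jaw -17.54 F [-0.2 -0.6  0.2] T [0.05 0.02 0.03] gap 85.5 q [0.31 0.33 1.87 0.   0.95 0.62] tilt [2.000e-04 8.066e-01 5.910e-01 6.000e-04]
```

```bash
python3 -m creep '[{"fingers":1,"tx":0.002,"ty":-0.004,"tz":-0.03,"rx":0,"ry":0,"rz":-0.002},{"fingers":1,"tx":0.002,"ty":-0.004,"tz":-0.06,"rx":0,"ry":0,"rz":-0.002},{"fingers":1,"tx":0.002,"ty":-0.004,"tz":-0.09,"rx":0,"ry":0,"rz":-0.002},{"fingers":1,"tx":0.002,"ty":-0.004,"tz":-0.121,"rx":0,"ry":0,"rz":-0.002},{"fingers":1,"tx":0.002,"ty":-0.004,"tz":-0.121,"rx":0,"ry":0,"rz":-0.002}]'>/dev/null; python3 st.py;python3 -m creep '[{"fingers":1,"tx":0,"ty":0,"tz":0,"rx":0,"ry":0,"rz":0},{"fingers":1,"tx":0,"ty":0,"tz":0,"rx":0,"ry":0,"rz":0},{"fingers":1,"tx":0,"ty":0,"tz":0,"rx":0,"ry":0,"rz":0}]'>/dev/null; python3 st.py;  python3 - <<'E'
from h import *
for n,b in(("top",(135,185,110,110)),("scene",(100,140,120,110))):
    c=read_camera(n);x,y,w,h=b
    cv2.imwrite(f"pics/{n}2.png",cv2.resize(c["frame"][y:y+h,x:x+w,::-1],(w*5,h*5),interpolation=cv2.INTER_CUBIC))
E
```

```text
t 2.95 pos [519.7 211.5  88.8] jaw -17.9 F [-0.1 -0.   0.2] T [ 0.   -0.01  0.04] gap 85.3 q [0.31 0.41 1.89 0.   0.85 0.62] tilt [-0.0009  0.8085  0.5885 -0.0028]
t 3.25 pos [522.7 212.5  92.6] jaw -17.9 F [-0.1  0.4  0.2] T [0.02 0.02 0.01] gap 85.5 q [ 0.31  0.4   1.88 -0.    0.85  0.62] tilt [2.000e-04 8.085e-01 5.885e-01 7.000e-04]
```

View pics/scene2.png

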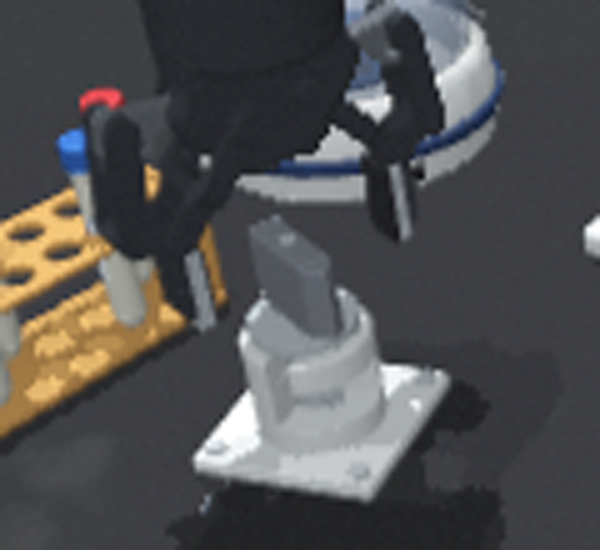

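```bash
python3 -m creep '[{"fingers":0,"tx":0,"ty":0,"tz":0,"rx":0,"ry":0,"rz":0},{"fingers":0,"tx":0,"ty":0,"tz":0,"rx":0,"ry":0,"rz":0},{"fingers":0,"tx":0,"ty":0,"tz":0,"rx":0,"ry":0,"rz":0},{"fingers":0,"tx":0,"ty":0,"tz":0,"rx":0,"ry":0,"rz":0},{"fingers":0,"tx":0,"ty":0,"tz":0,"rx":0,"ry":0,"rz":0}]'>/dev/null; python3 st.py;python3 -m creep '[{"fingers":0,"tx":0,"ty":0,"tz":0,"rx":0,"ry":0,"rz":0},{"fingers":0,"tx":0,"ty":0,"tz":0,"rx":0,"ry":0,"rz":0},{"fingers":0,"tx":0,"ty":0,"tz":0,"rx":0,"ry":0,"rz":0},{"fingers":0,"tx":0,"ty":0,"tz":0,"rx":0,"ry":0,"rz":0}]'>/dev/null; python3 st.py;  python3 - <<'E'
from h import *
for n,b in(("top",(135,185,110,110)),("scene",(100,140,120,110))):
    c=read_camera(n);x,y,w,h=b
    cv2.imwrite(f"pics/{n}3.png",cv2.resize(c["frame"][y:y+h,x:x+w,::-1],(w*5,h*5),interpolation=cv2.INTER_CUBIC))
E
```

```text
t 3.85 pos [521.9 212.3  92. ] jaw -17.91 F [-0.5 -0.5  0.1] T [-0.06  0.16  0.05] gap 15.3 q [0.31 0.4  1.88 0.   0.85 0.62] tilt [-1.000e-04  8.085e-01  5.884e-01 -1.000e-04]
t 4.25 pos [521.9 212.3  92. ] jaw -17.9 F [-0.5 -0.1  2.6] T [-0.04  0.18  0.06] gap 15.4 q [0.31 0.4  1.88 0.   0.85 0.62] tilt [-1.000e-04  8.085e-01  5.885e-01 -1.000e-04]
```

View pics/scene3.png

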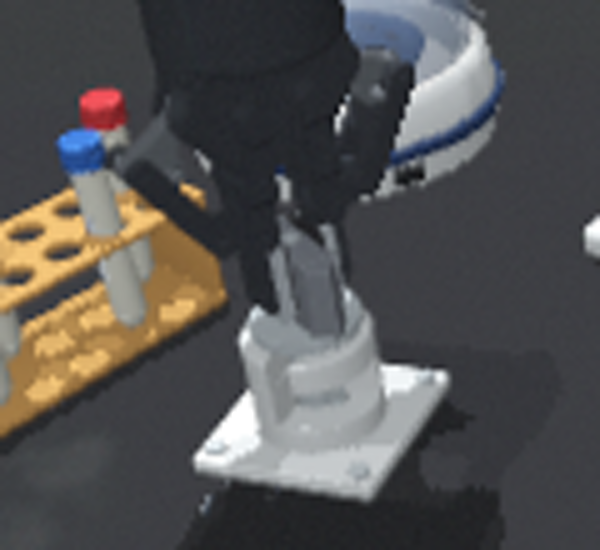

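```bash
python3 -m creep '[{"fingers":0,"tx":0,"ty":0,"tz":0,"rx":0,"ry":0,"rz":-0.03},{"fingers":0,"tx":0,"ty":0,"tz":0,"rx":0,"ry":0,"rz":-0.065},{"fingers":0,"tx":0,"ty":0,"tz":0,"rx":0,"ry":0,"rz":-0.1},{"fingers":0,"tx":0,"ty":0,"tz":0,"rx":0,"ry":0,"rz":-0.135},{"fingers":0,"tx":0,"ty":0,"tz":0,"rx":0,"ry":0,"rz":-0.16}]'; python3 st.py
```

```text
t: 4.85
ee_pos: [521.8, 212.6, 92.0]
ee_rot: [-0.0, 0.93, 0.367, -0.0]
ft_force: [-1.3, 1.9, 2.8]
finger_gap: 15.1
t 4.85 pos [521.8 212.6  92. ] jaw -46.93 F [-1.3  1.9  2.8] T [ 0.2   0.31 -0.03] gap 15.1 q [0.31 0.4  1.88 0.   0.85 1.13] tilt [-4.000e-04  9.302e-01  3.671e-01 -2.000e-04]
```

```bash
python3 -m creep '[{"fingers":0,"tx":0,"ty":0,"tz":0,"rx":0,"ry":0,"rz":-0.035},{"fingers":0,"tx":0,"ty":0,"tz":0,"rx":0,"ry":0,"rz":-0.07},{"fingers":0,"tx":0,"ty":0,"tz":0,"rx":0,"ry":0,"rz":-0.105},{"fingers":0,"tx":0,"ty":0,"tz":0,"rx":0,"ry":0,"rz":-0.135},{"fingers":0,"tx":0,"ty":0,"tz":0,"rx":0,"ry":0,"rz":-0.15}]'>/dev/null; python3 st.py; python3 -m creep '[{"fingers":0,"tx":0,"ty":0,"tz":0,"rx":0,"ry":0,"rz":-0.01},{"fingers":0,"tx":0,"ty":0,"tz":0,"rx":0,"ry":0,"rz":-0.01},{"fingers":0,"tx":0,"ty":0,"tz":0,"rx":0,"ry":0,"rz":-0.01}]'>/dev/null; python3 st.py;  python3 - <<'E'
from h import *
for n,b in(("top",(135,185,110,110)),("scene",(100,140,120,110))):
    c=read_camera(n);x,y,w,h=b
    cv2.imwrite(f"pics/{n}4.png",cv2.resize(c["frame"][y:y+h,x:x+w,::-1],(w*5,h*5),interpolation=cv2.INTER_CUBIC))
E
```

```text
t 5.35 pos [521.5 212.6  91.9] jaw -73.87 F [-1.8  0.8  2.5] T [0.18 0.35 0.05] gap 15.3 q [0.31 0.4  1.88 0.   0.85 1.6 ] tilt [-3.000e-04  9.901e-01  1.403e-01 -6.000e-04]
t 5.65 pos [521.6 212.6  92. ] jaw -75.48 F [-2.7  0.5  4.2] T [0.26 0.61 0.04] gap 15.3 q [0.31 0.4  1.88 0.   0.85 1.63] tilt [-3.000e-04  9.920e-01  1.264e-01 -5.000e-04]
```

View pics/scene4.png

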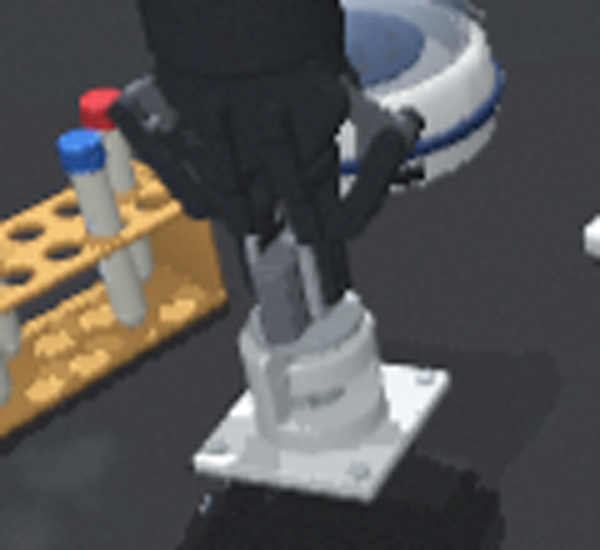

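View pics/top4.png

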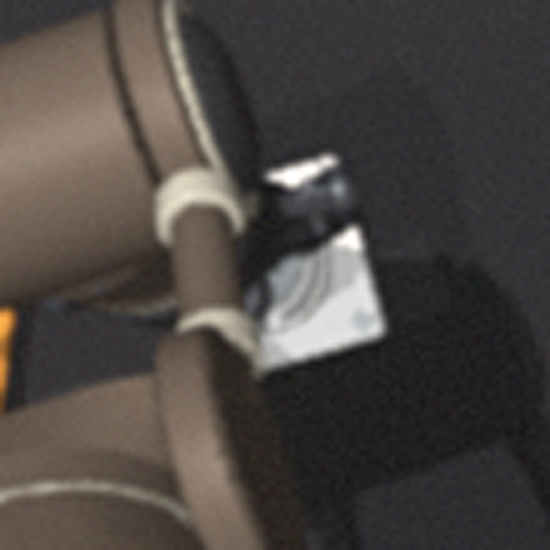

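```bash
python3 -m creep '[{"fingers":0,"tx":0,"ty":0,"tz":0.004,"rx":0,"ry":0,"rz":0},{"fingers":0,"tx":0,"ty":0,"tz":0.009,"rx":0,"ry":0,"rz":0},{"fingers":0,"tx":0,"ty":0,"tz":0.014,"rx":0,"ry":0,"rz":0},{"fingers":0,"tx":0,"ty":0,"tz":0.02,"rx":0,"ry":0,"rz":0},{"fingers":0,"tx":0,"ty":0,"tz":0.02,"rx":0,"ry":0,"rz":0}]'>/dev/null; python3 st.py
```

```text
t 6.25 pos [521.4 212.1  99.8] jaw -75.5 F [-3.4  1.2 -1.2] T [ 0.19  0.49 -0.05] gap 15.4 q [0.31 0.39 1.88 0.   0.87 1.63] tilt [ 1.000e-04  9.920e-01  1.262e-01 -7.000e-04]
```

```bash
python3 -m creep '[{"fingers":0,"tx":0,"ty":0,"tz":0.02,"rx":0,"ry":0,"rz":0},{"fingers":0,"tx":0,"ty":0,"tz":0.045,"rx":0,"ry":0,"rz":0},{"fingers":0,"tx":0,"ty":0,"tz":0.07,"rx":0,"ry":0,"rz":0},{"fingers":0,"tx":0,"ty":0,"tz":0.1,"rx":0,"ry":0,"rz":0},{"fingers":0,"tx":0,"ty":0,"tz":0.13,"rx":0,"ry":0,"rz":0}]'>/dev/null; python3 st.py;python3 -m creep '[{"fingers":0,"tx":0,"ty":0,"tz":0.05,"rx":0,"ry":0,"rz":0},{"fingers":0,"tx":0,"ty":0,"tz":0.1,"rx":0,"ry":0,"rz":0},{"fingers":0,"tx":0,"ty":0,"tz":0.15,"rx":0,"ry":0,"rz":0},{"fingers":0,"tx":0,"ty":0,"tz":0.15,"rx":0,"ry":0,"rz":0},{"fingers":0,"tx":0,"ty":0,"tz":0.15,"rx":0,"ry":0,"rz":0}]'>/dev/null; python3 st.py;  python3 - <<'E'
from h import *
for n in("top","scene"):
    c=read_camera(n);cv2.imwrite(f"pics/{n}5.png",c["frame"][:,:,::-1])
E
```

```text
t 6.75 pos [523.6 212.3 154. ] jaw -75.48 F [-0.4  0.1 -2.2] T [-0.02 -0.06 -0.03] gap 15.0 q [ 0.31  0.31  1.86 -0.    0.97  1.63] tilt [1.000e-04 9.920e-01 1.263e-01 2.000e-03]
t 7.25 pos [522.9 212.3 213.1] jaw -75.5 F [-0.3 -0.3 -2.7] T [0.04 0.01 0.  ] gap 15.2 q [ 0.31  0.24  1.82 -0.    1.08  1.63] tilt [-1.000e-04  9.920e-01  1.262e-01  1.500e-03]
```

View pics/scene5.png

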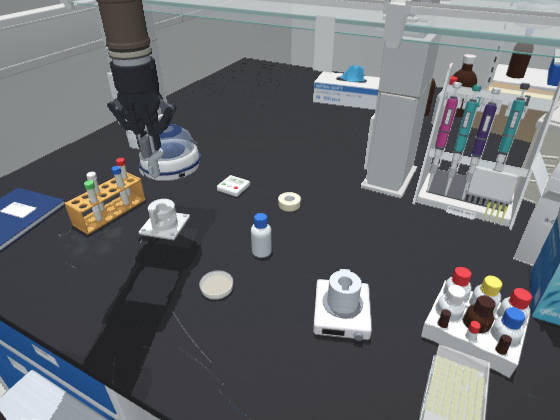

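```bash
python3 -m creep '[{"fingers":0,"tx":-0.01,"ty":-0.09,"tz":0,"rx":0,"ry":0,"rz":0.01},{"fingers":0,"tx":-0.02,"ty":-0.19,"tz":0,"rx":0,"ry":0,"rz":0.02},{"fingers":0,"tx":-0.03,"ty":-0.3,"tz":0,"rx":0,"ry":0,"rz":0.034},{"fingers":0,"tx":-0.045,"ty":-0.41,"tz":0,"rx":0,"ry":0,"rz":0.034},{"fingers":0,"tx":-0.06,"ty":-0.52,"tz":0,"rx":0,"ry":0,"rz":0.034}]'>/dev/null; python3 st.py
```

```text
t 7.85 pos [496.7   2.8 210.5] jaw -69.34 F [ 0.9 -0.6 -2.3] T [-0.01 -0.06  0.06] gap 15.1 q [-0.08  0.11  1.97 -0.    1.06  1.13] tilt [-2.000e-04  9.838e-01  1.793e-01 -1.200e-03]
```

```bash
python3 -m creep '[{"fingers":0,"tx":-0.015,"ty":-0.12,"tz":0,"rx":0,"ry":0,"rz":0},{"fingers":0,"tx":-0.03,"ty":-0.24,"tz":0,"rx":0,"ry":0,"rz":0},{"fingers":0,"tx":-0.045,"ty":-0.36,"tz":0,"rx":0,"ry":0,"rz":0},{"fingers":0,"tx":-0.06,"ty":-0.47,"tz":0,"rx":0,"ry":0,"rz":0},{"fingers":0,"tx":-0.064,"ty":-0.562,"tz":0,"rx":0,"ry":0,"rz":0}]'>/dev/null; python3 -m creep '[{"fingers":0,"tx":0,"ty":0,"tz":0,"rx":0,"ry":0,"rz":0},{"fingers":0,"tx":0,"ty":0,"tz":0,"rx":0,"ry":0,"rz":0},{"fingers":0,"tx":0,"ty":0,"tz":-0.025,"rx":0,"ry":0,"rz":0},{"fingers":0,"tx":0,"ty":0,"tz":-0.025,"rx":0,"ry":0,"rz":0},{"fingers":0,"tx":0,"ty":0,"tz":-0.025,"rx":0,"ry":0,"rz":0}]'>/dev/null; python3 st.py;  python3 - <<'E'
from h import *
for n,b in(("top",(330,200,120,110)),("scene",(280,190,130,120))):
    c=read_camera(n);x,y,w,h=b
    cv2.imwrite(f"pics/{n}6.png",cv2.resize(c["frame"][y:y+h,x:x+w,::-1],(w*5,h*5),interpolation=cv2.INTER_CUBIC))
E
```

```text
t 8.85 pos [ 471.9 -219.   200.8] jaw -69.27 F [-0.1  0.2 -2.3] T [-0.01  0.02 -0.06] gap 15.1 q [-0.52  0.17  1.93  0.    1.05  0.69] tilt [-8.000e-04  9.837e-01  1.799e-01 -9.000e-04]
```

View pics/scene6.png

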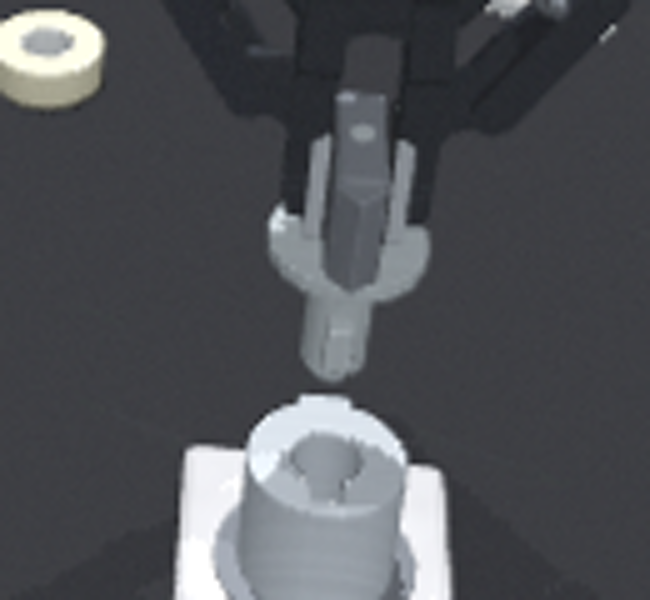

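View pics/top6.png

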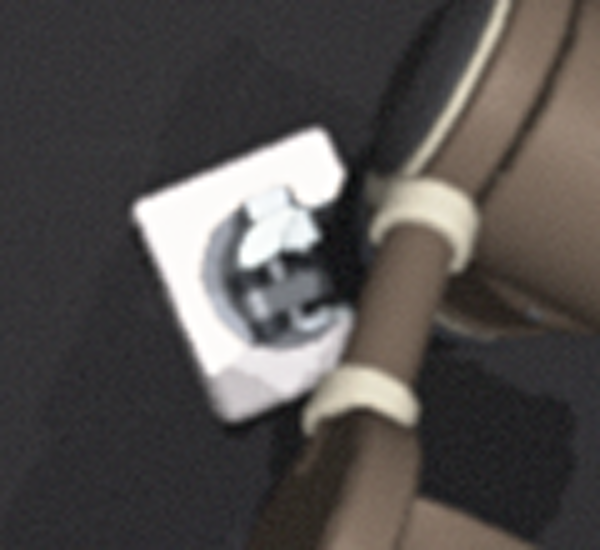

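Run:
```python
from h import *
s=read_camera("scene")
b=lambda p:(p-[280,190]+.5)*5-.5
o=get_obs()["ee_pos"];print(o)
for nm,X in(("TCP axis flange mid",[o[0],o[1],o[2]-33]),("TCP axis z-70",[o[0],o[1],o[2]-70]),("tip",[o[0],o[1],o[2]-84]),("hub mouth",[472.5,-220.6,80])):
    print(nm,b(proj(s,[X])))
g=s["frame"][:,:,0]
for r in (252,256,260): print(r,g[r,336:360])
for r in (281,284): print(r,g[r,332:360])
```

```text
[ 472.69378179 -219.91002473  201.94920208]
TCP axis flange mid [[353.99707499 241.67230948]]
TCP axis z-70 [[342.44706564 333.58266632]]
tip [[338.27556899 366.77776886]]
hub mouth [[329.27950994 453.84039798]]
252 [ 62  62  63  63  63  87 106 116 125 128 134 133 136 136 136 135 132 126
  91  65  62  62  61  62]
256 [ 63  63  62  62  70 103 110 121 128 108 154 157 161 163 166 135 125 122
  71  61  61  63  62  61]
260 [ 63  61  62  62  79 108 117 125 121 129 138 138 138 139 128 127 124  79
  63  63  64  61  63  62]
281 [239 238 240 238 185 183 123 135 142 146 148 147 148 146 143 140 137 131
 125 114 133 151 152 151 153 152 153 218]
284 [241 241 206 182 174 174 156 142 124 145 148 148 147 145 143 139 133 128
 120 105 152 151 151 150 150 150 150 150]
```

```bash
python3 -m creep '[{"fingers":0,"tx":0.0012,"ty":-0.0018,"tz":-0.02,"rx":0,"ry":0,"rz":0},{"fingers":0,"tx":0.0012,"ty":-0.0018,"tz":-0.05,"rx":0,"ry":0,"rz":0},{"fingers":0,"tx":0.0012,"ty":-0.0018,"tz":-0.08,"rx":0,"ry":0,"rz":0},{"fingers":0,"tx":0.0012,"ty":-0.0018,"tz":-0.09,"rx":0,"ry":0,"rz":0},{"fingers":0,"tx":0.0012,"ty":-0.0018,"tz":-0.09,"rx":0,"ry":0,"rz":0}]'>/dev/null; python3 st.py; python3 -m creep '[{"fingers":0,"tx":0,"ty":0,"tz":0,"rx":0,"ry":0,"rz":0},{"fingers":0,"tx":0,"ty":0,"tz":0,"rx":0,"ry":0,"rz":0}]'>/dev/null; python3 st.py;  python3 - <<'E'
from h import *
for n,b in(("scene",(280,190,130,120)),):
    c=read_camera(n);x,y,w,h=b
    cv2.imwrite(f"pics/{n}7.png",cv2.resize(c["frame"][y:y+h,x:x+w,::-1],(w*5,h*5),interpolation=cv2.INTER_CUBIC))
E
```

```text
t 9.5 pos [ 471.8 -220.7  164.2] jaw -69.39 F [ 0.  -0.7 -1.8] T [-0.01  0.   -0.02] gap 15.1 q [-0.52  0.22  1.95 -0.    0.97  0.69] tilt [-0.0011  0.9839  0.1789 -0.0013]
t 9.7 pos [ 473.3 -221.6  166.3] jaw -69.39 F [ 0.5 -0.2 -2.1] T [-0.02 -0.02 -0.01] gap 15.7 q [-0.52  0.22  1.95  0.    0.97  0.69] tilt [3.000e-04 9.839e-01 1.789e-01 4.000e-04]
```

View pics/scene7.png

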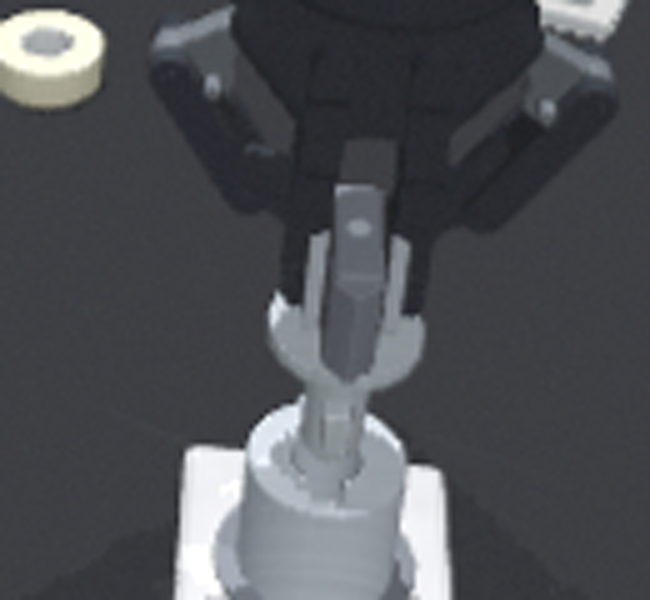

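```bash
python3 -m creep '[{"fingers":0,"tx":-0.001,"ty":0.001,"tz":-0.008,"rx":0,"ry":0,"rz":0},{"fingers":0,"tx":-0.001,"ty":0.001,"tz":-0.016,"rx":0,"ry":0,"rz":0},{"fingers":0,"tx":-0.001,"ty":0.001,"tz":-0.024,"rx":0,"ry":0,"rz":0},{"fingers":0,"tx":-0.001,"ty":0.001,"tz":-0.03,"rx":0,"ry":0,"rz":0},{"fingers":0,"tx":-0.001,"ty":0.001,"tz":-0.03,"rx":0,"ry":0,"rz":0}]'>/dev/null; python3 st.py
```

```text
t 10.25 pos [ 472.2 -220.8  153.3] jaw -69.38 F [ 0.9 -1.2 -2.3] T [-0.05  0.03  0.01] gap 15.2 q [-0.52  0.24  1.96 -0.    0.95  0.69] tilt [-2.000e-04  9.839e-01  1.790e-01 -4.000e-04]
```

```bash
python3 -m creep '[{"fingers":0,"tx":0,"ty":0,"tz":-0.006,"rx":0,"ry":0,"rz":0},{"fingers":0,"tx":0,"ty":0,"tz":-0.012,"rx":0,"ry":0,"rz":0},{"fingers":0,"tx":0,"ty":0,"tz":-0.018,"rx":0,"ry":0,"rz":0},{"fingers":0,"tx":0,"ty":0,"tz":-0.024,"rx":0,"ry":0,"rz":0},{"fingers":0,"tx":0,"ty":0,"tz":-0.024,"rx":0,"ry":0,"rz":0}]'>/dev/null; python3 st.py
```

```text
t 10.75 pos [ 472.3 -220.8  143.8] jaw -69.38 F [-1.8 -1.1 -3. ] T [-0.12  0.07  0.01] gap 15.3 q [-0.52  0.25  1.96 -0.    0.93  0.69] tilt [-1.000e-04  9.839e-01  1.790e-01 -2.000e-04]
```

```bash
python3 -m creep '[{"fingers":0,"tx":0,"ty":0,"tz":-0.008,"rx":0,"ry":0,"rz":0},{"fingers":0,"tx":0,"ty":0,"tz":-0.018,"rx":0,"ry":0,"rz":0},{"fingers":0,"tx":0,"ty":0,"tz":-0.028,"rx":0,"ry":0,"rz":0},{"fingers":0,"tx":0,"ty":0,"tz":-0.036,"rx":0,"ry":0,"rz":0},{"fingers":0,"tx":0,"ty":0,"tz":-0.036,"rx":0,"ry":0,"rz":0}]'>/dev/null; python3 st.py;python3 -m creep '[{"fingers":0,"tx":0,"ty":0,"tz":-0.006,"rx":0,"ry":0,"rz":0},{"fingers":0,"tx":0,"ty":0,"tz":-0.012,"rx":0,"ry":0,"rz":0},{"fingers":0,"tx":0,"ty":0,"tz":-0.018,"rx":0,"ry":0,"rz":0},{"fingers":0,"tx":0,"ty":0,"tz":-0.022,"rx":0,"ry":0,"rz":0},{"fingers":0,"tx":0,"ty":0,"tz":-0.022,"rx":0,"ry":0,"rz":0}]'>/dev/null; python3 st.py
```

```text
t 11.25 pos [ 472.2 -220.8  129.2] jaw -69.38 F [-0.6 -0.9 -1.3] T [-0.28  0.12 -0.01] gap 15.0 q [-0.52  0.27  1.97 -0.    0.9   0.69] tilt [-2.000e-04  9.839e-01  1.790e-01 -3.000e-04]
t 11.75 pos [ 472.6 -221.   121.4] jaw -69.38 F [-2.3 -0.3  4. ] T [-0.06  0.56  0.02] gap 15.0 q [-0.52  0.29  1.97 -0.    0.88  0.69] tilt [1.000e-04 9.839e-01 1.790e-01 1.000e-04]
```

```bash
python3 -m creep '[{"fingers":0,"tx":0,"ty":0,"tz":-0.005,"rx":0,"ry":0,"rz":0},{"fingers":0,"tx":0,"ty":0,"tz":-0.01,"rx":0,"ry":0,"rz":0},{"fingers":0,"tx":0,"ty":0,"tz":-0.01,"rx":0,"ry":0,"rz":0},{"fingers":0,"tx":0,"ty":0,"tz":-0.01,"rx":0,"ry":0,"rz":0}]'>/dev/null; python3 st.py;python3 -m creep '[{"fingers":0,"tx":0,"ty":0,"tz":-0.0025,"rx":0,"ry":0,"rz":0},{"fingers":0,"tx":0,"ty":0,"tz":-0.0025,"rx":0,"ry":0,"rz":0},{"fingers":0,"tx":0,"ty":0,"tz":-0.0025,"rx":0,"ry":0,"rz":0}]'>/dev/null; python3 st.py
```

```text
t 12.15 pos [ 472.7 -221.   117.7] jaw -69.38 F [-2.9 -0.7  5.8] T [-0.03  0.71  0.01] gap 15.5 q [-0.52  0.29  1.97 -0.    0.87  0.69] tilt [1.000e-04 9.838e-01 1.790e-01 1.000e-04]
t 12.45 pos [ 472.7 -221.   116.9] jaw -69.38 F [-3.3  0.1  6.3] T [0.02 0.74 0.03] gap 15.3 q [-0.52  0.29  1.97 -0.    0.87  0.69] tilt [1.000e-04 9.838e-01 1.790e-01 0.000e+00]
```

```bash
python3 -m creep '[{"fingers":0,"tx":0,"ty":0,"tz":-0.0025,"rx":0,"ry":0,"rz":0},{"fingers":0,"tx":0,"ty":0,"tz":-0.0025,"rx":0,"ry":0,"rz":0},{"fingers":0,"tx":0,"ty":0,"tz":-0.0025,"rx":0,"ry":0,"rz":0}]'>/dev/null; python3 st.py;python3 -m creep '[{"fingers":0,"tx":0,"ty":0,"tz":-0.0025,"rx":0,"ry":0,"rz":0},{"fingers":0,"tx":0,"ty":0,"tz":-0.0025,"rx":0,"ry":0,"rz":0},{"fingers":0,"tx":0,"ty":0,"tz":-0.0025,"rx":0,"ry":0,"rz":0}]'>/dev/null; python3 st.py
```

```text
t 12.75 pos [ 472.7 -221.   116.1] jaw -69.38 F [-4.6 -0.3  7.9] T [0.07 0.86 0.03] gap 15.3 q [-0.52  0.3   1.97 -0.    0.87  0.69] tilt [1.000e-04 9.838e-01 1.790e-01 0.000e+00]
t 13.05 pos [ 472.7 -221.   116.1] jaw -69.37 F [-6.1  1.7 14.2] T [ 0.29  1.2  -0.03] gap 15.0 q [-0.52  0.3   1.97 -0.    0.87  0.69] tilt [-0.000e+00  9.838e-01  1.790e-01 -1.000e-04]
```

```bash
python3 -m creep '[{"fingers":0,"tx":-0.001,"ty":0,"tz":-0.0025,"rx":0,"ry":0,"rz":0},{"fingers":0,"tx":-0.001,"ty":0,"tz":-0.0025,"rx":0,"ry":0,"rz":0},{"fingers":0,"tx":-0.001,"ty":0,"tz":-0.0025,"rx":0,"ry":0,"rz":0}]'>/dev/null; python3 st.py;  python3 - <<'E'
from h import *
for n,b in(("scene",(280,190,130,120)),):
    c=read_camera(n);x,y,w,h=b
    cv2.imwrite(f"pics/{n}8.png",cv2.resize(c["frame"][y:y+h,x:x+w,::-1],(w*5,h*5),interpolation=cv2.INTER_CUBIC))
    cv2.imwrite(f"pics/{n}8full.png",c["frame"][:,:,::-1])
E
```

```text
t 13.35 pos [ 472.7 -221.   116. ] jaw -69.38 F [-7.4  2.9 19.6] T [ 0.46  1.38 -0.02] gap 15.1 q [-0.52  0.3   1.97  0.    0.87  0.69] tilt [0.000e+00 9.839e-01 1.790e-01 1.000e-04]
```

View pics/scene8.png

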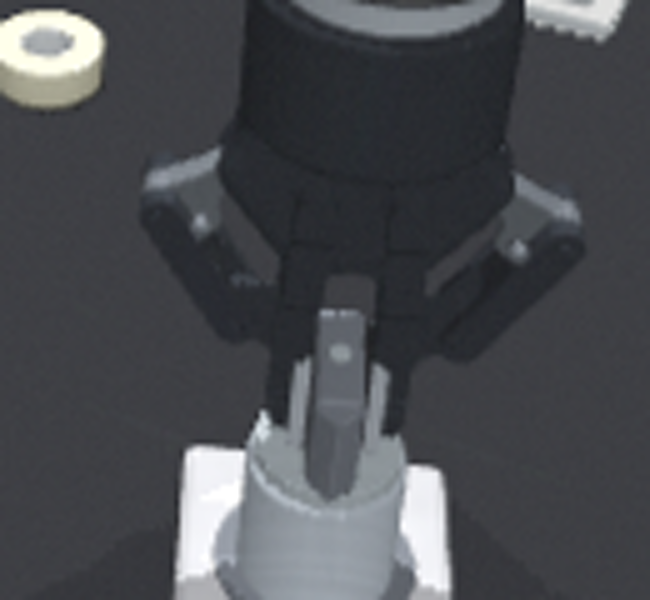

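View pics/scene8full.png

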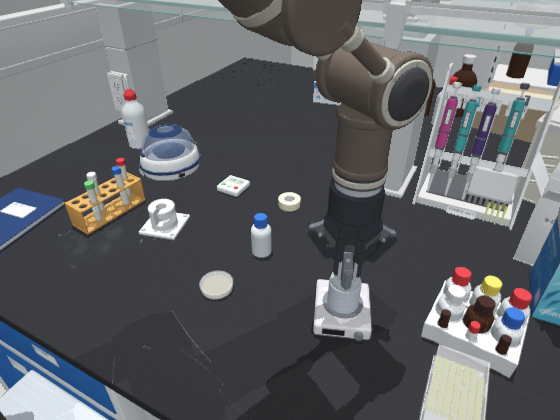

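```bash
python3 -m creep '[{"fingers":0,"tx":0,"ty":0,"tz":0,"rx":0,"ry":0,"rz":0},{"fingers":0,"tx":0,"ty":0,"tz":0,"rx":0,"ry":0,"rz":0},{"fingers":0,"tx":0,"ty":0,"tz":0,"rx":0,"ry":0,"rz":0},{"fingers":0,"tx":0,"ty":0,"tz":0,"rx":0,"ry":0,"rz":0},{"fingers":0,"tx":0,"ty":0,"tz":0,"rx":0,"ry":0,"rz":0}]'>/dev/null; python3 st.py
python3 - <<'E'
from rig import *
print(job_done())
E
python3 st.py
```

```text
t 13.9 pos [ 472.7 -221.   116.1] jaw -69.37 F [-7.7  2.4 20.4] T [ 0.44  1.45 -0.02] gap 15.0 q [-0.52  0.3   1.97  0.    0.87  0.69] tilt [0.000e+00 9.838e-01 1.790e-01 2.000e-04]
the job is handed in; nothing more can be done
None
the job is handed in; nothing more can be done
```

The keyed shaft is in the hub of the drive with its flange home, and I handed the job in while still gripping it and pressing down, at 13.9 s of the 48 s allowed.

- **Unlock and lift:** I gripped the finger grip, turned it about 58° clockwise until the nose stood over the slot, and lifted it straight out. There was no noticeable resistance and the stop was not hit.
- **Fitting:** I carried the shaft over the bystanders and lowered it into the bore already turned to the hub's measured yaw of about 20.7°. The key went into the keyway without any searching turn.
- **Seating:** I pressed against the spring until the tool stopped moving at TCP z = 116.1 mm, the height expected for fully home. More push then raised the force from about 8 to 20 N with no further movement, so the flange was on the hub face.

**Last checks:**
- The upward force on the wrist held at about 20 N over the last half second, against 10 N from the spring, and the grip was closed on the bar at 15 mm.
- The last full picture showed the flange on the hub, and the bottle, dish and timer looked unmoved by eye; I did not re-measure them.
- A sideways force of about 8 N (mostly along -x) remained on the wrist. A 0.4 mm sideways shift did not reduce it.
- Before insertion the scene camera put the shaft about 1.4 mm to one side of where the top camera's hub position implied, within the stated 2 mm calibration. I corrected for it before lowering.

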